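# Test the machine's stop button and reset it

## Robot

A 6-joint arm with a two-finger parallel gripper is mounted at the origin on the work surface; the furniture and walls round the work are solid. World frame = base frame: x ahead of the robot, y to its left, z up, the work surface at z = 0. Lengths are in m, angles in degrees, forces in N, time in s.
With the tool pointing down it reaches from about 0.425 to 0.95 m from the base axis. Payload 14.7 kg.
Tool frame: the origin (TCP) lies at the very end of the fingers, on their centre line; the grasp point (between the pads) lies 19 mm behind it; z points along the fingers, y is the line along which they close (so a half turn about z gives the same grasp; the last joint's range is limited). The gripper opens to 85 mm and grips with 20 to 120 N. Pads are 22 mm wide; open, the fingers measure 114 mm over their backs; the gripper's body (76 mm by 85 mm) begins 54 mm behind the grasp point. The pads swing forward as they close: fully open they stand 13 mm farther back than shut.
Start: joints at [-79.446, 27.513, 91.461, -0, 61.026, -2.67], TCP at [0.149, -0.633, 0.231] pointing down, gripper open.
Joint ranges: [-157.49, 157.49], [-46.99, 117.5], [13.45, 153.17], [-89.5, 269.5], [5.16, 153.95], [-167.48, 167.48]. Speed limits (degrees/s): [108.29, 108.29, 136.94, 172.46, 172.46, 172.46].

## Interface

Orientations are given as [roll, pitch, yaw] about the fixed x, y, z axes, in that order (R = Rz(yaw) Ry(pitch) Rx(roll)).
In Python, from bench import robot, vision, ticket gives the robot as it stands. The module is installed in compiled form; this text tells all that it offers.
- The arm moves only by the tool send_rows, never from a script. Its argument "plan" is a list that holds one entry, the list of rows, each a list of 4 numbers: the shift along the tool's x, y, z in units of 75 mm (1.0 is 75 mm), then the turn about the tool's z in units of 0.12 rad (1.0 is 0.12 rad). A call has 1 to 20 rows; each row shifts and turns the commanded pose from where the row before left it, along the tool's axes as they then stand; what a row does not reach is not made up. A row lasts 1/10 s, in which the tool goes at most 50 mm and 8.59 degrees, less where a joint would pass 70% of its speed; a pose out of reach is approached as far as the arm can. A call with a number of a shift or a turn outside -1 to 1 is refused whole. A call with a gripper value outside its range is refused whole. "grip" is the opening, from 0 (shut) to 1 (fully open), set as the call begins (left out, the last holds). The fingers move at their own pace and stop on an object; the grip force is fixed at half the most. Time passes only in rows, so rows that do not move let the fingers close. It gives the time, the measured TCP pose, the force, the opening and the grip force at its end, in the units of the state.
- robot.observe(): the state, without advancing time (a new reading comes with each control period).
- vision.read_camera(name): name is "scene" or "top" or "wrist"; returns a dict with "img" (384x512x3 uint8, red, green, blue), "range_z" (384x512 float32, m along the optical axis (not along the pixel's ray), 0 where there is no reading), "fx", "fy", "cx", "cy" (pixels), "world_from_camera" (4x4, takes a point from camera to world coordinates); the wrist camera has in their place "T_tool_cam" (4x4, takes a point from camera to tool coordinates, whose origin is the TCP and whose axes are the flange's). Camera axes: x right, y down, z forward; pixel columns grow to the right and rows downward; lengths in m; the calibration is good to about 2 mm. A picture is of the moment at which its call begins: read the wrist's pose just before it.
- ticket.finish_job(): hands the job in; it is judged then, once.
The state is a dict: "clock": time; "q": joint angles; "qvel": joint speeds; "joint_efforts": joint torques, N m; "position": TCP position; "tool_rot": TCP orientation; "ft_force": force on the tool from outside, world axes, zero at the start; "ft_torque": the same for the moment, N m; "finger_gap": finger opening in m; "grip_force": force on a finger pad.
Only numpy, scipy, OpenCV 4.12 (cv2) and the standard library are available. Lean on these libraries where they do the work, as an engineer would, in place of code of your own. Each camera call takes 0.05 s, during which the arm holds its last target. There are 200 camera calls.

## Task

Test the stop button of the welding bench: with the fingertips press the big mushroom button down until it latches in, then push its grip bar round clockwise (seen from above) until the latch lets go and the button comes fully out again, and after that press the flat reset button on the smaller box right down and let it come back. Only touch and push: do not pinch or squeeze the button, do not lean on it hard, and leave the nozzle, the tube piece and the bracket standing as they are.

Things in the scene. Friction and masses are not known exactly. Their poses are not given: they have to be found in the camera images.
- stop_station: Grey box, 94 x 94 mm, 60 mm high, screwed down, with an aluminium top plate, two dark clockwise arrows and a black cable gland on its +y side. Origin: centre of its underside, z up. In the middle of its top stands the black mushroom stop button on a steel collar.
- stop_top (a point): Middle of the top of the mushroom's grip bar, on the axis of press and twist; moves and turns with it. Bar grey, head black. 116 mm above the bench when out, 107 mm latched. x along the bar, y across, z up. Bar 56 long, 11 wide, standing 16 mm above the nearly flat round head (diameter 64, 15 mm thick; 18 mm below this point at 26 mm out). Pressing the bar presses the button.
- stop_press (a joint): How far the mushroom is pressed in (m): 0 out, 0.012 end of travel. The latch clicks when pressed past 0.009; let go, it then stays in at about 0.009. It takes 2 N at first, 4 to 6 N at the click, then a hard stop. Released, a spring brings it back to 0; a finger in its way blocks it only while it is there.
- stop_twist (a joint): Turn of the mushroom head (rad), clockwise from above positive: 0 at rest (bar along the box's x axis), range 0 to 0.95. The latch lets go at about 0.6. A spring turns it back to 0 when let go; the turn takes 0.03 to 0.12 N m, about 2 to 6 N sideways near an end of the bar.
- reset_station: Smaller grey control box, 70 x 70 mm and 60 mm high, screwed to the bench (cannot move), with one small flat round push button in the middle of its top. Origin: centre of its underside, z up.
- reset_button_top (a point): Centre of the top face of the flat black reset button (diameter 28 mm) on the smaller box; it is pressed straight down.
- reset_button (a joint): How far the reset button is pressed (m): 0 out, 0.006 fully down. Fully down takes 5 N; it springs back when let go.
- gas_nozzle: Bystander: copper-coloured gas nozzle, diameter 24 mm, 64 mm high, standing loose close to the stop box. Origin: centre of its underside, z up.
- tube_piece: Bystander: piece of square steel tube, 55 x 55 mm, 52 mm high, standing loose close to the stop box. Origin: centre of its underside, z up.
- bracket: Bystander: L-shaped steel bracket, 28 x 50 mm, 60 mm high, standing loose close to the reset box. Origin: centre of its underside, z up.

How it is judged (in metres and radians):
On the way, in this order (a step that is already met when the one before it is completed fails the run):
1. the mushroom button is pressed in (at least 8 mm) (value of joint stop_press above 0.008 m), for 0.2 s.
2. the head is being twisted clockwise (over 0.3 rad) while the button is in (value of joint stop_twist above 0.3 rad and value of joint stop_press above 0.006 m), for 0.02 s.
3. the latch has let go and the button is out again (within 1.5 mm) (value of joint stop_press below 0.0015 m), for 0.2 s.
4. the reset button is pressed down (at least 4 mm of 6) with the stop button out (value of joint reset_button above 0.004 m and value of joint stop_press below 0.0015 m), for 0.05 s.
At the end, for the whole second after the job is handed in: The stop button is out (within 1.5 mm) with its head turned back (within 0.15 rad), the reset button is out (within 1.5 mm), and the nozzle, the tube piece and the bracket stand upright (within 0.3 rad) within 20 mm of where they stood (value of joint each of stop_press, reset_button below 0.0015 m and value of joint stop_twist below 0.15 rad and distance of each of gas_nozzle, tube_piece, bracket from where it was at the start of the episode below 0.02 m and angle between each of gas_nozzle, tube_piece, bracket's own z axis and vertical below 0.3 rad); the robot touches nothing.
It fails at once if a bystander is moved over 20 mm, lifted or knocked over (distance of any of gas_nozzle, tube_piece, bracket from where it was at the start of the episode above 0.02 m or angle between any of gas_nozzle, tube_piece, bracket's own z axis and vertical above 0.3 rad).
It fails at once if the stop button is pinched, or pressed with over 38 N (contact force between the fingers and stop_station above 38 N).
It also fails if it takes over 48 s, if anything falls off the work surface, if the arm or the gripper's body presses on something with over 40 N, if the wrist force passes 120 N, or if a joint passes its speed limit or range.

## Working session

There is one attempt and no reset: what is moved stays moved. The work goes in short steps, Python scripts to look and compute and a tool call to move; the robot and the scene stay as the last step left them, time stands still between calls to the robot, and variables do not carry over. Pictures are saved under pics/ and viewed, at most 10 in all, crops included, and the job is handed in when it is done.

Besides the shell and the picture viewer there is one more tool, called after "Emit:" as a command line: name --argument value ..., lists and objects as JSON in quotes. send_rows: Moves the arm, as the interface text tells. Its arguments: {"type":"object","properties":{"plan":{"type":"array","items":{"type":"array","items":{"type":"array","items":{"type":"number","minimum":-1,"maximum":1}}}},"grip":{"type":"number"}},"required":["plan"]}

```bash
mkdir -p pics; cat > h.py <<'E'
import numpy as np, cv2
from bench import robot, vision, ticket
def pts(c):
    z=c["range_z"]; v,u=np.mgrid[:384,:512]
    P=np.stack([(u-c["cx"])/c["fx"]*z,(v-c["cy"])/c["fy"]*z,z],-1)
    T=c["world_from_camera"]; return P@T[:3,:3].T+T[:3,3]
E
python3 - <<'E'
from h import *
s=robot.observe(); print({k:np.round(v,3) for k,v in s.items()})
for n in("top","scene"):
    c=vision.read_camera(n); cv2.imwrite(f"pics/{n}.png",c["img"][:,:,::-1]); np.save(f"pics/{n}.npy",pts(c)); np.save(f"pics/{n}_img.npy",c["img"])
    print(n,c["world_from_camera"].round(3).tolist(),c["fx"])
E
```

```text
{'clock': np.float64(0.0), 'q': array([-79.446,  27.551,  91.494,  -0.   ,  61.024,  -2.67 ]), 'qvel': array([-0.074, -0.049, -0.06 , -0.067,  0.062,  0.101]), 'joint_efforts': array([ 5.0000e-03, -9.5065e+01, -4.3018e+01,  0.0000e+00,  1.2000e-02,
       -0.0000e+00]), 'position': array([ 0.149, -0.632,  0.231]), 'tool_rot': array([-1.79931e+02, -3.00000e-03,  1.32240e+01]), 'ft_force': array([ 0.517,  0.054, -0.76 ]), 'ft_torque': array([-0.02 ,  0.034,  0.031]), 'grip_force': np.float64(0.0), 'finger_gap': np.float64(0.085)}
top [[0.189, -0.958, 0.216, 0.339], [-0.982, -0.185, 0.042, 0.114], [0.0, -0.22, -0.975, 0.921], [0.0, 0.0, 0.0, 1.0]] 457.231107613
scene [[0.884, 0.227, -0.409, 0.868], [0.468, -0.407, 0.785, -0.555], [0.012, -0.885, -0.465, 0.513], [0.0, 0.0, 0.0, 1.0]] 403.30421724963026
```

View pics/top.png

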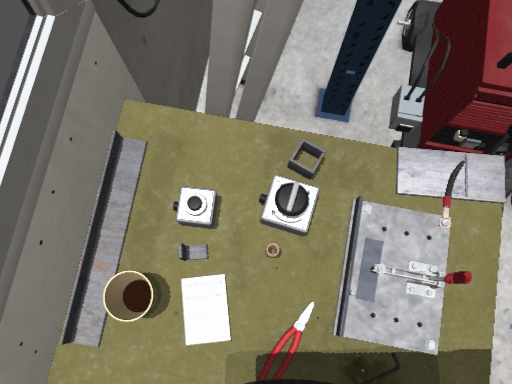

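View pics/scene.png

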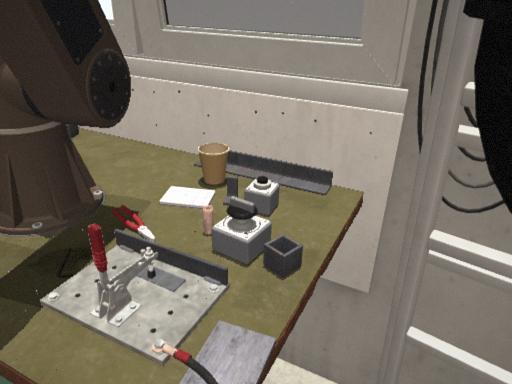

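The top view shows the stop mushroom at about (292,200), the reset button at (195,204), the nozzle at (273,250), the tube at (306,158) and the bracket at (193,251). Next I'll measure them.

```bash
cat > m.py <<'E'
from h import *
P=np.load("pics/top.npy"); I=np.load("pics/top_img.npy")
def box(u0,u1,v0,v1,zlo,zhi,name):
    Q=P[v0:v1,u0:u1].reshape(-1,3); m=(Q[:,2]>zlo)&(Q[:,2]<zhi); Q=Q[m]
    r=cv2.minAreaRect((Q[:,:2]*1000).astype(np.float32))
    print(name,len(Q),"mean",Q.mean(0).round(4),"rect",np.round(r[0],1),np.round(r[1],1),round(r[2],1),"zmed",np.median(Q[:,2]).round(4))
box(255,325,170,240,.107,.13,"bar")
box(255,325,170,240,.085,.105,"head")
box(255,325,170,240,.05,.07,"stopbox")
box(170,222,180,232,.05,.064,"resetbox")
box(170,222,180,232,.066,.09,"resetbtn")
box(262,286,238,262,.045,.08,"nozzle")
box(285,328,138,182,.04,.07,"tube")
box(175,212,240,264,.02,.08,"bracket")
E
python3 m.py
```

```text
bar 186 mean [0.5256 0.078  0.116 ] rect [526.3  77.9] [10.9 54.7] 83.9 zmed 0.1163
head 718 mean [0.5244 0.0781 0.0981] rect [526.4  77.8] [61.9 61.6] 54.5 zmed 0.0984
stopbox 1417 mean [0.5196 0.0786 0.0598] rect [541.7  76.1] [ 93.9 124.8] 83.6 zmed 0.0602
resetbox 867 mean [0.4852 0.2532 0.0595] rect [488.1 255.3] [70.6 70.1] 4.3 zmed 0.06
resetbtn 410 mean [0.4866 0.2541 0.0766] rect [487.4 255. ] [42.1 42. ] 11.9 zmed 0.0741
nozzle 80 mean [0.4316 0.0943 0.0599] rect [431.6  94.2] [23.1 22.5] 10.6 zmed 0.0627
tube 417 mean [0.6228 0.0629 0.0517] rect [608.5  67.6] [55.1 99. ] 70.3 zmed 0.0523
bracket 116 mean [0.3969 0.2638 0.0516] rect [397.4 265. ] [28.   8.1] 14.1 zmed 0.0591
```

```bash
python3 - <<'E'
from h import *
P=np.load("pics/top.npy")
print("clamp max",P[200:350,340:480].reshape(-1,3)[np.argsort(P[200:350,340:480,2].ravel())[-3:]].round(3))
Q=P[180:232,170:222].reshape(-1,3); print(np.histogram(Q[:,2],bins=np.arange(.05,.1,.004)))
Q=Q[Q[:,2]>.078]; print(Q.mean(0), np.median(Q,0))
def rows(path,yaw):
    p=np.array([0.149,-0.632,.231])
    c,s=np.cos(np.radians(yaw)),np.sin(np.radians(yaw))
    for w in path:
        d=np.array(w)-p; print(w,"units tool", (np.array([c*d[0]+s*d[1], s*d[0]-c*d[1], -d[2]])/.075).round(2)); p=np.array(w)
rows([(.40,-.38,.30),(.526,.078,.30),(.526,.078,.14)],-6.3)
E
```

```text
clamp max [[0.339 0.114 0.921]
 [0.339 0.114 0.921]
 [0.339 0.114 0.921]]
(array([ 32, 177, 523, 149,  14, 186,  47,  59, 101,   3,   0,   0]), array([0.05 , 0.054, 0.058, 0.062, 0.066, 0.07 , 0.074, 0.078, 0.082,
       0.086, 0.09 , 0.094, 0.098]))
[0.47578111 0.24362765 0.14873942] [0.48666607 0.25409264 0.0824763 ]
(0.4, -0.38, 0.3) units tool [ 2.96 -3.71 -0.92]
(0.526, 0.078, 0.3) units tool [ 1.   -6.25 -0.  ]
(0.526, 0.078, 0.14) units tool [ 0.   -0.    2.13]
```

Emit:
send_rows --plan '[[[0,0,-0.4,0.71],[0,0,-0.4,0.71],[0,0,-0.1,0.71],[0,0,0,0.71]]]' --grip 0

```text
clock: 0.5
position: [0.1488, -0.6334, 0.3005]
tool_rot: [179.9, -0.0, -6.5]
ft_force: [-0.5, -0.1, -0.8]
finger_gap: 0.0282
grip_force: 0.0
```

Emit:
send_rows --plan '[[[0.296,-0.371,0,0],[0.296,-0.371,0,0],[0.296,-0.371,0,0],[0.296,-0.371,0,0],[0.296,-0.371,0,0],[0.296,-0.371,0,0],[0.296,-0.371,0,0],[0.296,-0.371,0,0],[0.296,-0.371,0,0],[0.296,-0.371,0,0]]]'

```text
clock: 1.5
position: [0.4007, -0.3793, 0.2986]
tool_rot: [-180.0, 0.0, -6.3]
ft_force: [0.6, 0.2, -0.6]
finger_gap: -0.0
grip_force: 0.0
```

Emit:
send_rows --plan '[[[0.077,-0.48,0,0],[0.077,-0.48,0,0],[0.077,-0.48,0,0],[0.077,-0.48,0,0],[0.077,-0.48,0,0],[0.077,-0.48,0,0],[0.077,-0.48,0,0],[0.077,-0.48,0,0],[0.077,-0.48,0,0],[0.077,-0.48,0,0],[0.077,-0.48,0,0],[0.077,-0.48,0,0],[0.077,-0.48,0,0],[0,0,0,0]]]'

```text
clock: 2.9
position: [0.5266, 0.0798, 0.2985]
tool_rot: [-179.9, 0.0, -6.1]
ft_force: [0.8, -1.3, 1.1]
finger_gap: -0.0001
grip_force: 0.0
```

```bash
cat >> h.py <<'E'
def wrist():
    from scipy.spatial.transform import Rotation as R
    s=robot.observe(); c=vision.read_camera("wrist")
    T=np.eye(4); T[:3,:3]=R.from_euler("xyz",s["tool_rot"],degrees=True).as_matrix(); T[:3,3]=s["position"]
    c["world_from_camera"]=T@c["T_tool_cam"]; return c,pts(c)
def rect(P,lo,hi,ctr,rad,name):
    Q=P.reshape(-1,3); Q=Q[(Q[:,2]>lo)&(Q[:,2]<hi)&(np.hypot(Q[:,0]-ctr[0],Q[:,1]-ctr[1])<rad)]
    if len(Q)<5: print(name,"none"); return
    r=cv2.minAreaRect((Q[:,:2]*1000).astype(np.float32)); print(name,len(Q),np.round(r[0],1),np.round(r[1],1),round(r[2],1),np.median(Q[:,2]).round(4))
E
python3 - <<'E'
from h import *
c,P=wrist(); cv2.imwrite("pics/w1.png",c["img"][:,:,::-1])
rect(P,.107,.125,(.526,.078),.04,"bar"); rect(P,.09,.105,(.526,.078),.045,"head"); rect(P,.055,.064,(.526,.078),.08,"box")
T=c["T_tool_cam"]; t=(P.reshape(-1,3)[c["range_z"].ravel()>0]); f=t[(t[:,2]>.29)]
s=robot.observe()["position"]
for a,b in((.298,.31),(.31,.33),(.33,.36)):
    g=t[(t[:,2]>a)&(t[:,2]<b)]
    if len(g): print(a,len(g),(g.min(0)-s).round(4),(g.max(0)-s).round(4))
E
```

```text
bar 439 [527.2  75.3] [10.  56.2] 83.7 0.1147
head 1745 [528.   75.4] [62.3 61.7] 82.8 0.097
box 2549 [528.1  75.7] [91.8 91.3] 83.8 0.0588
0.298 299 [ 0.0056 -0.0132  0.0033] [0.0126 0.0135 0.0116]
0.31 1165 [ 0.0053 -0.0134  0.0117] [0.0126 0.0137 0.0316]
0.33 9338 [-0.0122 -0.0439  0.0317] [0.0175 0.0432 0.0616]
```

View pics/w1.png

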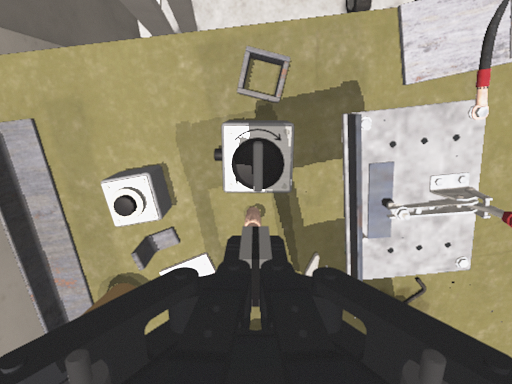

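The wrist view shows the bar centred at (258,165) and running up the image, with the shut fingertips at about (256,240). It puts the bar at about (0.527, 0.0765), which agrees with the top camera to 2 mm. I'll go down to press.

Emit:
send_rows --plan '[[[0,0.04,0.5,0],[0,0,0.5,0],[0,0,0.5,0],[0,0,0.5,0],[0,0,0.3,0],[0,0,0,0],[0,0,0.05,0],[0,0,0.05,0],[0,0,0,0]]]'

```text
clock: 3.85
position: [0.5261, 0.0733, 0.1196]
tool_rot: [-180.0, -0.1, -6.3]
ft_force: [-0.6, 0.2, -0.8]
finger_gap: -0.0001
grip_force: 0.0
```

Emit:
send_rows --plan '[[[0,0,0.04,0],[0,0,0.04,0],[0,0,0.03,0],[0,0,0.02,0],[0,0,0,0],[0,0,0,0]]]'

```text
clock: 4.45
position: [0.5259, 0.0735, 0.1091]
tool_rot: [-180.0, -0.0, -6.3]
ft_force: [1.9, 0.4, 2.5]
finger_gap: -0.0001
grip_force: 1.3
```

Emit:
send_rows --plan '[[[0,0,0.02,0],[0,0,0.02,0],[0,0,0.01,0],[0,0,0,0]]]'

```text
clock: 4.85
position: [0.5258, 0.0734, 0.1053]
tool_rot: [-180.0, -0.0, -6.3]
ft_force: [4.3, -0.2, 4.2]
finger_gap: -0.0002
grip_force: 2.0
```

Emit:
send_rows --plan '[[[0,0,0.01,0],[0,0,0.01,0],[0,0,0,0]]]'

```text
clock: 5.15
position: [0.5259, 0.0734, 0.104]
tool_rot: [-180.0, -0.0, -6.3]
ft_force: [2.7, -0.3, 6.6]
finger_gap: 0.0003
grip_force: 3.5
```

Emit:
send_rows --plan '[[[0,0,0.01,0],[0,0,0,0],[0,0,0,0]]]'

```text
clock: 5.45
position: [0.5261, 0.0734, 0.1037]
tool_rot: [-180.0, -0.1, -6.3]
ft_force: [1.6, 0.1, 16.7]
finger_gap: 0.0003
grip_force: 8.5
```

Emit:
send_rows --plan '[[[0,0,-0.1,0],[0,0,-0.2,0],[0.15,-0.3,-0.1,0],[0.18,-0.12,0,0],[0,0,0,0]]]'

```text
clock: 5.95
position: [0.5546, 0.1028, 0.1331]
tool_rot: [-180.0, -0.0, -6.3]
ft_force: [-0.0, -0.1, -1.1]
finger_gap: 0.0002
grip_force: 0.0
```

```bash
python3 - <<'E'
from h import *
c,P=wrist(); rect(P,.1,.125,(.527,.077),.034,"bar"); rect(P,.075,.097,(.527,.077),.045,"head")
c=vision.read_camera("top"); P=pts(c); rect(P,.1,.125,(.527,.077),.034,"bar top"); rect(P,.08,.097,(.527,.077),.045,"head")
E
```

```text
bar 1005 [535.2  75.4] [11.1 40.1] 83.5 0.106
head 2948 [533.7  68.8] [62.7 42.8] 38.3 0.0883
bar top none
head none
```

Latched: the bar top now reads 0.106. I'll lower beside the +x end of the bar and push across it.

Emit:
send_rows --plan '[[[0.02,0,0.2,0],[0,0,0.2,0],[0,0,0.03,0],[0,0.06,0,0],[0,0.06,0,0],[0,0,0,0]]]'

```text
clock: 6.65
position: [0.5542, 0.0922, 0.1014]
tool_rot: [-180.0, -0.0, -6.3]
ft_force: [-0.0, -0.3, -0.1]
finger_gap: 0.0
grip_force: 0.0
```

Emit:
send_rows --plan '[[[0,0.03,0,0],[0,0.03,0,0],[0,0.03,0,0],[0,0,0,0]]]'

```text
clock: 7.05
position: [0.5535, 0.086, 0.1009]
tool_rot: [-180.0, -0.0, -6.3]
ft_force: [0.1, 2.1, 0.7]
finger_gap: 0.0002
grip_force: 0.6
```

Emit:
send_rows --plan '[[[0,0.03,0,0],[0,0.03,0,0],[0,0.02,0,0],[0,0,0,0]]]'

```text
clock: 7.45
position: [0.5534, 0.0803, 0.101]
tool_rot: [-180.0, -0.1, -6.3]
ft_force: [3.1, 4.9, -0.6]
finger_gap: -0.0001
grip_force: 2.6
```

```bash
python3 - <<'E'
from h import *
c,P=wrist(); cv2.imwrite("pics/w2.png",c["img"][:,:,::-1]); print(robot.observe()["position"])
for a in np.arange(.1,.122,.003): rect(P,a,a+.003,(.527,.077),.03,round(a,3))
E
```

```text
[0.55343221 0.08031447 0.10099988]
0.1 17 [549.3  62. ] [7.7 2.1] 21.7 0.1015
0.103 137 [527.8  75.4] [ 9.4 54.1] 65.1 0.1056
0.106 163 [527.4  76. ] [ 8.5 51.6] 65.0 0.1065
0.109 none
0.112 none
0.115 none
0.118 none
0.121 none
```

View pics/w2.png

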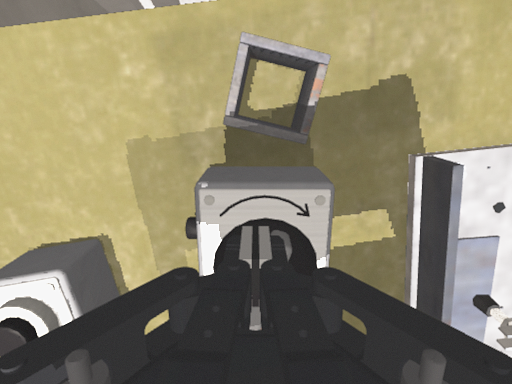

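The fingers are against the bar, which has turned about 0.33 rad and is still latched (top at 0.106). I'll keep pushing.

Emit:
send_rows --plan '[[[0,0.03,0,0],[0,0.03,0,0],[0,0.02,0,0],[0,0,0,0]]]'

```text
clock: 7.9
position: [0.5525, 0.0744, 0.1011]
tool_rot: [-180.0, -0.0, -6.3]
ft_force: [0.7, 6.0, 3.8]
finger_gap: 0.0003
grip_force: 3.2
```

```bash
cat > chk.py <<'E'
from h import *
c,P=wrist(); print(robot.observe()["position"])
for a in np.arange(.1,.122,.003): rect(P,a,a+.003,(.527,.077),.03,round(a,3))
E
python3 chk.py
```

```text
[0.55252534 0.07445216 0.10107847]
0.1 16 [545.7  55.8] [6.4 0.6] 38.3 0.1018
0.103 50 [545.   56.3] [6.7 2.7] 23.9 0.1048
0.106 22 [544.4  57. ] [5.9 2.2] 29.3 0.1067
0.109 none
0.112 none
0.115 none
0.118 none
0.121 none
```

```bash
python3 - <<'E'
from h import *
c=vision.read_camera("scene"); I=c["img"][190:270,190:300]; cv2.imwrite("pics/s2.png",cv2.resize(I,None,fx=6,fy=6,interpolation=cv2.INTER_CUBIC)[:,:,::-1])
c,P=wrist(); I=c["img"][200:330,180:340]; cv2.imwrite("pics/w3.png",cv2.resize(I,None,fx=4,fy=4)[:,:,::-1])
E
```

```text
(no output)
```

View pics/s2.png

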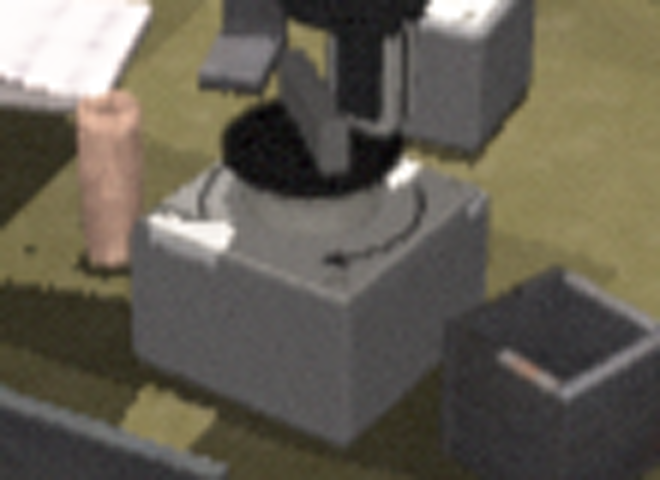

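View pics/w3.png

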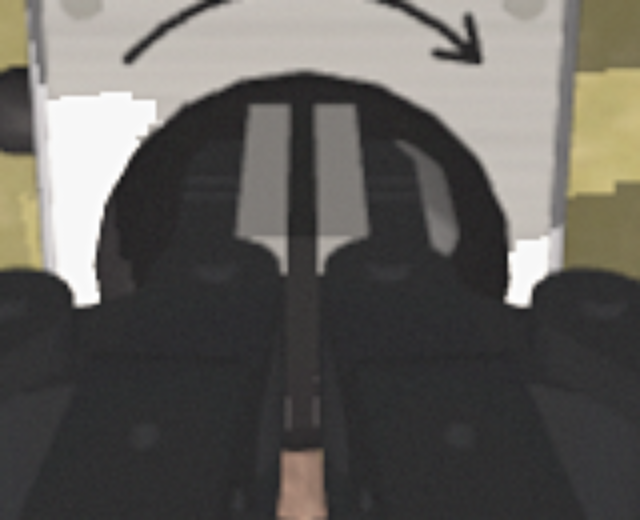

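The scene crop shows the bar clearly turned clockwise with the finger against its +x end, from about (290,60) to (335,165). The wrist crop shows only the bar end at (425,200). I can't tell if it has come out, so I'll read its height from the scene depth.

```bash
cat > sc.py <<'E'
from h import *
c=vision.read_camera("scene"); P=pts(c)
for v,u in [(205,241),(210,243),(215,245)]: print(u,v,P[v-6:v-5,u-5:u+6:2].round(3)[0].tolist())
Q=P[190:225,225:262].reshape(-1,3); Q=Q[(np.hypot(Q[:,0]-.527,Q[:,1]-.076)<.031)]
print(np.histogram(Q[:,2],bins=np.arange(.08,.13,.003)))
n=Q[(Q[:,2]>.1)&(Q[:,0]<.52)]; print(n.round(3).tolist()[:20])
E
python3 sc.py
```

```text
241 205 [[0.509, 0.091, 0.107], [0.514, 0.09, 0.109], [0.519, 0.089, 0.11], [0.43, 0.266, 0.002], [0.459, 0.221, 0.031], [0.547, 0.062, 0.131]]
243 210 [[0.521, 0.078, 0.104], [0.529, 0.072, 0.109], [0.533, 0.073, 0.11], [0.535, 0.077, 0.109], [0.548, 0.062, 0.12], [0.554, 0.059, 0.123]]
245 215 [[0.531, 0.069, 0.1], [0.54, 0.06, 0.107], [0.544, 0.06, 0.108], [0.548, 0.061, 0.109], [0.548, 0.071, 0.104], [0.556, 0.063, 0.11]]
(array([  8,  17,  54, 145,  44,  11,  14,  22,  19,  62,   9,   6,   5,
         3,   5,   5]), array([0.08 , 0.083, 0.086, 0.089, 0.092, 0.095, 0.098, 0.101, 0.104,
       0.107, 0.11 , 0.113, 0.116, 0.119, 0.122, 0.125, 0.128]))
[[0.508, 0.092, 0.108], [0.51, 0.093, 0.108], [0.512, 0.093, 0.109], [0.515, 0.093, 0.11], [0.516, 0.096, 0.108], [0.509, 0.091, 0.107], [0.512, 0.09, 0.108], [0.514, 0.09, 0.109], [0.516, 0.091, 0.109], [0.519, 0.089, 0.11], [0.519, 0.093, 0.108], [0.51, 0.089, 0.105], [0.515, 0.085, 0.109], [0.517, 0.086, 0.109], [0.519, 0.085, 0.11], [0.509, 0.09, 0.102], [0.514, 0.086, 0.106], [0.518, 0.083, 0.108], [0.514, 0.086, 0.103], [0.519, 0.081, 0.107]]
```

Still latched, with the bar top near 0.108 and the head at 0.090. I'll push on in small steps.

Emit:
send_rows --plan '[[[0,0.02,0,0],[0,0.02,0,0],[0,0,0,0]]]'

```text
clock: 8.4
position: [0.5522, 0.0716, 0.101]
tool_rot: [-180.0, -0.0, -6.3]
ft_force: [1.6, 7.0, 4.1]
finger_gap: 0.0001
grip_force: 3.6
```

```bash
python3 sc.py | grep array
```

```text
(array([  6,  16,  48, 116,  70,  14,   9,  15,  14,  52,  18,   5,   6,
         5,   3,   5]), array([0.08 , 0.083, 0.086, 0.089, 0.092, 0.095, 0.098, 0.101, 0.104,
```

The 4 N upward force suggests the latch has let go and the button is only held by friction on the finger. I'll push slightly further, then lift with it.

Emit:
send_rows --plan '[[[0,0.02,0,0],[0,0,0,0],[0,0,-0.04,0],[0,0,-0.04,0],[0,0,-0.04,0],[0,0,0,0]]]'

```text
clock: 9.05
position: [0.5522, 0.07, 0.1102]
tool_rot: [-180.0, -0.1, -6.3]
ft_force: [3.4, 4.8, -1.8]
finger_gap: -0.0002
grip_force: 2.6
```

```bash
python3 sc.py | grep -A1 array
```

```text
(array([  0,   0,   3,   9,  30,  59, 144,  23,  12,  10,  13,  24,  57,
         4,   6,   3]), array([0.08 , 0.083, 0.086, 0.089, 0.092, 0.095, 0.098, 0.101, 0.104,
       0.107, 0.11 , 0.113, 0.116, 0.119, 0.122, 0.125, 0.128]))
```

The button is out (head at 0.100, bar at 0.117). I'll back off, lift and check.

Emit:
send_rows --plan '[[[0,-0.1,0,0],[0,-0.15,0,0],[0,-0.15,0,0],[0,0,-0.5,0],[-0.3,-0.5,-0.3,0],[0,-0.5,0,0],[0,-0.5,0,0],[0,0,0,0]]]'

```text
clock: 9.9
position: [0.5449, 0.2182, 0.17]
tool_rot: [-179.9, -0.0, -6.1]
ft_force: [0.5, -0.3, 0.5]
finger_gap: -0.0001
grip_force: 0.0
```

```bash
python3 - <<'E'
from h import *
c=vision.read_camera("top");P=pts(c)
rect(P,.107,.125,(.527,.077),.04,"bar top")
c,P=wrist(); p=robot.observe()["position"]; print(p)
rect(P,.107,.125,(.527,.077),.04,"bar"); rect(P,.09,.105,(.527,.077),.04,"head")
rect(P,.0775,.09,(.487,.2545),.03,"rbtn"); rect(P,.055,.064,(.487,.2545),.06,"rbox")
d=np.array([.4875,.2545,.092])-p; y=np.radians(-6.3);C,S=np.cos(y),np.sin(y)
print(np.array([C*d[0]+S*d[1],S*d[0]-C*d[1],-d[2]])/.075)
E
```

```text
bar top none
[0.54415694 0.21488997 0.16943846]
bar 1545 [527.5  76.9] [12.  55.3] 82.7 0.1144
head 3543 [528.5  77.1] [60.  62.9] 21.2 0.0971
rbtn 455 [491.6 257.5] [17.7 26.7] 51.0 0.0808
rbox 1746 [493.  253.9] [59.5 67.6] 4.2 0.0588
[-0.80881823 -0.44204822  1.03251285]
```

The stop button is out (0.1144, the same wrist reading as before the press) and turned back. Next is the reset button.

Emit:
send_rows --plan '[[[-0.4,-0.22,0,0],[-0.4,-0.22,0,0],[0,0,0.5,0],[0,0,0.5,0],[0,0,0,0],[0,0,0.06,0],[0,0,0.06,0],[0,0,0,0]]]'

```text
clock: 10.8
position: [0.4895, 0.2532, 0.0866]
tool_rot: [-180.0, -0.1, -6.3]
ft_force: [0.1, 0.9, 0.5]
finger_gap: 0.0004
grip_force: 0.0
```

Emit:
send_rows --plan '[[[0,0,0.03,0],[0,0,0.03,0],[0,0,0,0]]]'

```text
clock: 11.1
position: [0.4892, 0.2533, 0.0815]
tool_rot: [-180.0, -0.0, -6.3]
ft_force: [1.5, -0.9, 1.7]
finger_gap: 0.0
grip_force: 0.8
```

Emit:
send_rows --plan '[[[0,0,0.03,0],[0,0,0.02,0],[0,0,0,0]]]'

```text
clock: 11.4
position: [0.4892, 0.2534, 0.0775]
tool_rot: [-180.0, -0.0, -6.3]
ft_force: [1.8, 0.0, 3.9]
finger_gap: -0.0001
grip_force: 2.0
```

Emit:
send_rows --plan '[[[0,0,0.01,0],[0,0,0.01,0],[0,0,0,0]]]'

```text
clock: 11.7
position: [0.4892, 0.2534, 0.0761]
tool_rot: [-180.0, -0.0, -6.3]
ft_force: [3.7, -0.5, 4.7]
finger_gap: 0.0005
grip_force: 2.4
```

Emit:
send_rows --plan '[[[0,0,0.01,0],[0,0,0.01,0],[0,0,0,0]]]'

```text
clock: 12.0
position: [0.4892, 0.2534, 0.0757]
tool_rot: [-180.0, -0.1, -6.3]
ft_force: [-2.6, -2.5, 25.9]
finger_gap: -0.0001
grip_force: 13.0
```

The reset button is on its hard stop, so it is right down. I'll retreat and check.

Emit:
send_rows --plan '[[[0,0,-0.1,0],[0,0,-0.3,0],[0,0,-0.5,0],[0,0,-0.6,0],[0,0,-0.6,0],[-0.2,0.5,0,0],[-0.2,0.5,0,0],[0,0,0,0],[0,0,0,0]]]'

```text
clock: 12.9
position: [0.4502, 0.1814, 0.2321]
tool_rot: [180.0, 0.0, -6.4]
ft_force: [1.0, 1.4, 0.9]
finger_gap: 0.0003
grip_force: 0.0
```

```bash
python3 - <<'E'
from h import *
c,P=wrist(); s=robot.observe(); print(s["position"],s["ft_force"])
cv2.imwrite("pics/w4.png",c["img"][:,:,::-1])
rect(P,.107,.125,(.527,.077),.04,"bar"); rect(P,.09,.105,(.527,.077),.04,"head"); rect(P,.0775,.09,(.487,.2545),.03,"rbtn")
rect(P,.045,.07,(.4316,.0945),.022,"nozzle"); 
E
```

```text
[0.45081509 0.18203745 0.23206227] [-0.11769079  0.40042259  0.24410029]
bar 1075 [526.8  76.4] [11.7 54.8] 83.6 0.1146
head 3055 [526.8  76.6] [62.7 62.3] 3.8 0.0971
rbtn 601 [488.3 252.9] [26.4 26.8] 81.8 0.0808
nozzle 349 [432.6  92.7] [24.4 22.9] 83.8 0.0594
```

View pics/w4.png

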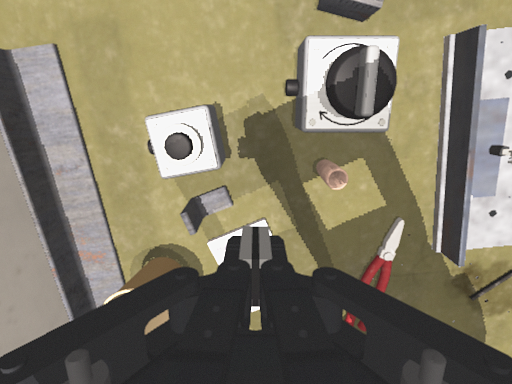

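The stop button at (365,82) is out and straight, and the reset button at (178,147) is out. The nozzle at (332,174), the bracket at (207,208) and the tube at (350,5) are standing where they were, and the robot is clear of everything.

```bash
python3 -c "
from bench import ticket; print(ticket.finish_job())"
```

```text
the job is handed in; nothing more can be done
None
```

The job is handed in (no verdict came back): the stop button was pressed until it latched and twisted clockwise until it came fully out, the reset button was pressed right down and came back, and the nozzle, tube piece and bracket still stood in place in the last picture.

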